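# Slide the suction pump back into its parking place

## Task

Slide the suction pump back into its parking place: inside the yellow tape outline, midway between the two side strips, with its back against the white trunking and square to it. Push it low down, on its grey lower shell only and never on the white casing or the handle, so that it slides without rocking; do not lift it. Leave everything else on the table where it stands.

Things in the scene. Friction and masses are not known exactly. Their poses are not given: they have to be found in the camera images.
- pump: suction pump, 2.0 to 2.5 kg, sliding friction 0.5 to 0.7. This entry is its dark grey lower shell: 130 mm deep (its x) x 190 mm wide (its y), from 8 to 70 mm above the table, on four rubber feet that reach 53 mm out from the middle in x, 86 mm in y: pushed along x higher than about 75 mm it may rock. Origin: centre underneath, on the table; x points from its front to its back, z up
- pump_top: the pump's white upper casing with control panel and grey strip handle, fixed on the grey shell: 104 x 164 mm, from 70 to 200 mm above the table, set back 13 mm from the grey shell's faces all round; the handle rises to 254 mm and lies within 90 mm of the middle in y. Origin: 70 mm above the pump's; same axes
- bay (a point): where the pump's origin belongs: a point on the table 65 mm in front of the trunking's front face, x pointing squarely into the trunking, y along it. Flat yellow tape on the table marks the place: 120 mm to either side of this point to the side strips, 150 mm from the front strip to the trunking. Jar and bottle stand about 200 mm to either side, either one on either side
- trunking: white service trunking fixed along the back of the table, 50 mm deep (x), 105 mm tall, 1.3 m long (y). Origin: middle of its underside; front face at its x = -25 mm
- jar: bystander, loose: glass collecting jar with a white lid, 96 mm across, 192 mm tall, standing beside the parking place. Origin: centre of its underside
- solvent: bystander, loose: amber glass bottle with a black cap, 72 mm across, 175 mm tall, standing on the other side of the parking place. Origin: centre of its underside
- pliers: bystander, loose: small pliers with black handles lying flat, about 140 mm long. Origin: centre of its underside
- calculator: bystander, loose: grey pocket calculator lying flat, 135 x 72 x 18 mm. Origin: centre of its underside
- control_bar: bystander, loose: wooden marionette control bar with two crosspieces, lying flat, 230 x 150 x 28 mm. Origin: centre of its underside
- brush: bystander, loose: small brush lying flat, handle to its own -x. Origin: centre of its underside
- tool_pot: bystander, loose: white pot with brushes and tools standing in it, 72 mm across, 150 mm tall. Origin: centre of its underside
There are look-alikes about, which are no part of the job. Leave any red look-alike of the pump alone.

How it is judged:
By the outcome, as a careful person would: the job done as asked, in the order asked, and still so for the second after the job is handed in, with the robot touching nothing.
It also fails if it takes over 64 s, if anything falls off the work surface, if the arm or the gripper's body presses on something with over 40 N, if the wrist force passes 120 N, or if a joint passes its speed limit or range.

## Robot

A 6-joint arm with a two-finger parallel gripper is mounted at the origin on the work surface. World frame = base frame: x ahead of the robot, y to its left, z up, the work surface at z = 0. Lengths are in m, angles in rad, forces in N, time in s.
With the tool pointing down it reaches from about 0.25 to 0.775 m from the base axis. Payload 4 kg.
Tool frame: the origin (TCP) lies midway between the tips of the shut fingers; the grasp point (between the pads) lies 19 mm behind it; z points along the fingers, y is the direction in which the jaws open and shut (so a half turn about z gives the same grasp; the last joint's range is limited). The gripper opens to 94 mm and grips with 3 to 60 N. Pads are 16 mm wide; open, the fingers measure 119 mm over their backs; the gripper's body (75 mm by 177 mm) begins 78 mm behind the grasp point.
Start: joints at [-1.363, 0.087, 1.371, -0, 1.684, -0.103], TCP at [0.168, -0.524, 0.174] pointing down, gripper open.
Joint ranges: [-3.1, 3.1], [-0.76, 2.03], [0.27, 2.55], [-1.08, 4.22], [0.17, 2.65], [-2.57, 2.57]. Speed limits (rad/s): [2.79, 2.79, 3.14, 3.14, 3.14, 3.14].

## Interface

Orientations are given as a unit quaternion [w, x, y, z].
In Python, from workcell import arm gives the robot as it stands.
- The arm moves only by the tool step_arm, never from a script. Its argument "rows" is a list of rows, each a list of 3 entries, a list of its own where there are three numbers: the shift along the tool's x, y, z in m, then the turn about the tool's z in degrees, then the closure, from 0 (fully open) to 1 (shut). A call has 1 to 5 rows; each row shifts and turns the commanded pose from where the row before left it, along the tool's axes as they then stand; what a row does not reach is not made up. A row lasts 1/12 s, in which the tool goes at most 41.7 mm and 7.16 degrees, less where a joint would pass 70% of its speed; a pose out of reach is approached as far as the arm can. A call with a gripper value outside its range is refused whole. The fingers move at their own pace and stop on an object; "newtons" is the grip in N (left out, the last holds). Time passes only in rows, so rows that do not move let the fingers close. It gives the time, the measured TCP pose, the force and the opening at its end, in the units of the state.
- arm.sense(): the state, without advancing time (a new reading comes with each control period).
- arm.read_camera(name): name is "side" or "top"; returns a dict with "frame" (420x560x3 uint8, red, green, blue), "fx", "fy", "cx", "cy" (pixels), "world_from_camera" (4x4, takes a point from camera to world coordinates). Camera axes: x right, y down, z forward; pixel columns grow to the right and rows downward; lengths in m; the calibration is good to about 2 mm. A picture is of the moment at which its call begins. There is no depth.
- arm.sign_off(): hands the job in, once; it reports no verdict.
The state is a dict: "clock": time; "joints": joint angles; "qd": joint speeds; "tau": joint torques, N m; "ee_pos": TCP position; "tcp_rot": TCP orientation; "contact_force": force on the tool from outside, world axes, zero at the start; "torque": the same for the moment, N m; "grip_width": opening from 0.0 (shut) to 1.0 (fully open).
Only numpy, scipy, OpenCV 4.12 (cv2) and the standard library are available. Lean on these libraries where they do the work, as an engineer would, in place of code of your own. Each camera call takes 0.05 s, during which the arm holds its last target.

## Working session

There is one attempt and no reset: what is moved stays moved. The work goes in short steps, Python scripts to look and compute and a tool call to move; the robot and the scene stay as the last step left them, time stands still between calls to the robot, and variables do not carry over. Pictures are saved under pics/ and viewed, and the job is handed in when it is done.

Besides the shell and the picture viewer there is one more tool, called after "Request:" as name(argument=value, ...) on one line, values as JSON. step_arm: Moves the arm, as the interface text tells. Its arguments: {"type":"object","properties":{"rows":{"type":"array"},"newtons":{"type":"number"}},"required":["rows"]}

```bash
mkdir -p pics; ls
python3 - <<'E'
from workcell import arm
import cv2,numpy as np
for n in("top","side"):
    c=arm.read_camera(n)
    cv2.imwrite(f"pics/{n}0.png",c["frame"][:,:,::-1])
    print(n,c["fx"],c["fy"],c["cx"],c["cy"]);print(np.round(c["world_from_camera"],4).tolist())
s=arm.sense();print(s)
E
```

```text
pics
top 395.208017542095 395.208017542095 285.327176396394 209.2905189578751
[[0.0144, -0.9908, 0.1342, 0.3362], [-0.9999, -0.0151, -0.0043, -0.0427], [0.0063, -0.1342, -0.9909, 1.3663], [0.0, 0.0, 0.0, 1.0]]
side 407.02684499422224 407.02684499422224 279.6106135697797 207.94925535664382
[[0.3075, 0.9041, -0.2969, 0.834], [0.9515, -0.2896, 0.1035, -0.139], [0.0076, -0.3143, -0.9493, 1.0981], [0.0, 0.0, 0.0, 1.0]]
{'clock': 0.1, 'joints': array([-1.36307566e+00,  8.78724454e-02,  1.37212493e+00, -2.17649521e-05,
        1.68357975e+00, -1.03097461e-01]), 'qd': array([-0.00167921, -0.00044826, -0.00183536, -0.00023147,  0.00102448,
        0.00031396]), 'tau': array([ 2.70323646e-03, -3.41252589e+01, -3.03301084e+01,  7.20254774e-02,
        3.05213663e-02, -9.75736612e-05]), 'ee_pos': array([ 0.16808304, -0.52309588,  0.17261494]), 'tcp_rot': array([-9.90313868e-04,  9.87947998e-01,  1.54782973e-01, -6.26815745e-05]), 'contact_force': array([ 0.6602526 , -0.52094451,  0.23174737]), 'torque': array([ 0.00095529, -0.01689585,  0.00812022]), 'grip_width': 1.0021721906570742}
```

View pics/top0.png

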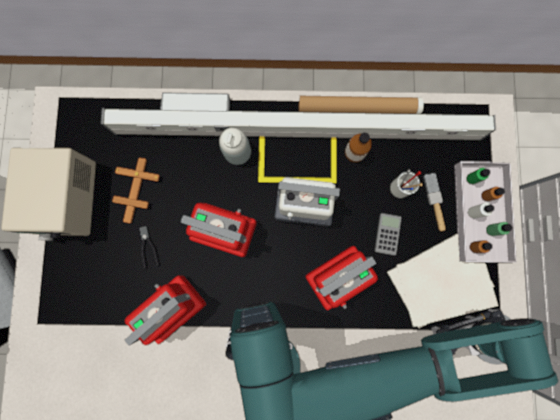

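View pics/side0.png

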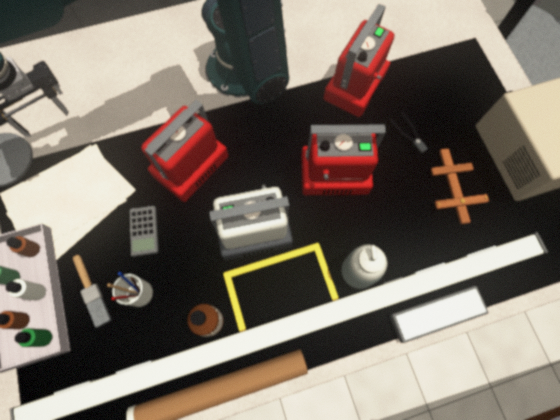

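```bash
cat > h.py <<'E'
from workcell import arm
import cv2,numpy as np
def proj(c,P):
    T=np.linalg.inv(c["world_from_camera"]);P=np.atleast_2d(P);q=P@T[:3,:3].T+T[:3,3]
    return np.c_[c["fx"]*q[:,0]/q[:,2]+c["cx"],c["fy"]*q[:,1]/q[:,2]+c["cy"]]
def back(c,uv,z):
    uv=np.atleast_2d(uv).astype(float);W=c["world_from_camera"]
    d=np.c_[(uv[:,0]-c["cx"])/c["fx"],(uv[:,1]-c["cy"])/c["fy"],np.ones(len(uv))]@W[:3,:3].T
    t=(z-W[2,3])/d[:,2];return W[:3,3]+d*t[:,None]
def crop(c,x0,y0,w,h,s,name):
    f=c["frame"][y0:y0+h,x0:x0+w,::-1]
    f=cv2.resize(f,None,fx=s,fy=s,interpolation=cv2.INTER_CUBIC)
    for x in range((x0+9)//10*10,x0+w,10):
        cv2.line(f,(int((x-x0+.5)*s),0),(int((x-x0+.5)*s),6 if x%50 else 14),(255,0,255),1)
        if x%20==0: cv2.putText(f,str(x),(int((x-x0+.5)*s)-10,24),0,.35,(255,0,255),1)
    for y in range((y0+9)//10*10,y0+h,10):
        cv2.line(f,(0,int((y-y0+.5)*s)),(6,int((y-y0+.5)*s)),(255,0,255),1)
        if y%20==0: cv2.putText(f,str(y),(8,int((y-y0+.5)*s)+4),0,.35,(255,0,255),1)
    cv2.imwrite("pics/"+name,f)
E
python3 - <<'E'
from h import *
c=arm.read_camera("top");crop(c,205,105,185,135,4.3,"t1.png")
c=arm.read_camera("side");crop(c,185,165,210,180,3.3,"s1.png")
E
```

```text
(no output)
```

View pics/t1.png

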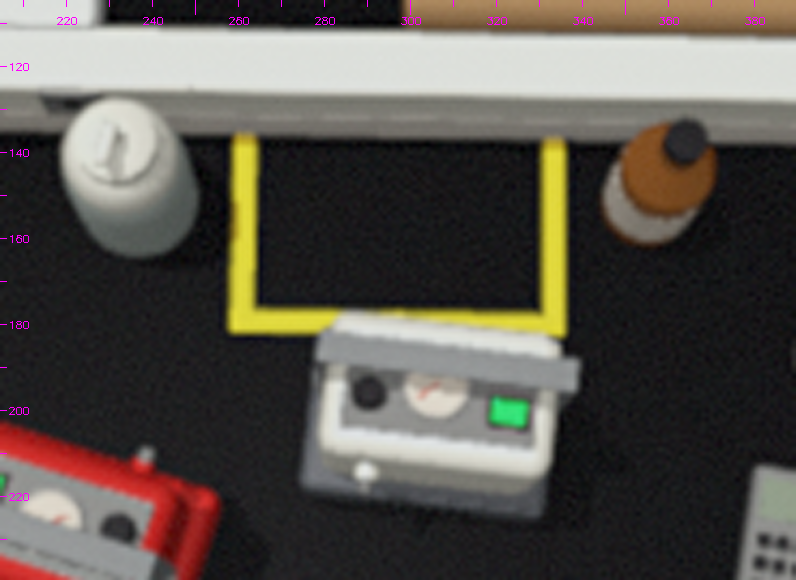

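View pics/s1.png

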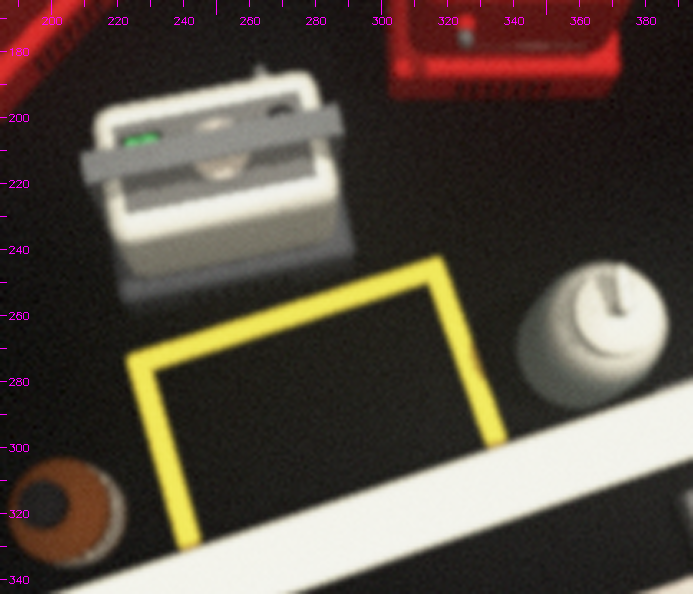

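Run:
```python
from h import *
np.set_printoptions(precision=4,suppress=True)
t=arm.read_camera("top");s=arm.read_camera("side")
T=lambda a:np.array(a,float)/4.3+[204.5,104.5]
S=lambda a:np.array(a,float)/3.3+[184.5,164.5]
print("tape outer L,R, inner L,R, side strips at trunk (outer L, inner L, inner R, outer R)")
print(back(t,T([[227,333],[566,335],[257,310],[541,311],[231,135],[257,135],[541,139],[567,139]]),0))
print("side: outer R,L ; inner R,L");print(back(s,S([[126,357],[440,256],[153,369],[428,281]]),0))
print("pump front bottom L,R z=8");print(back(t,T([[302,488],[545,516]]),.008))
print("side: pump back bottom R,L z=8");print(back(s,S([[124,302],[355,253]]),.008))
print("proj base",proj(t,[[0,0,0],[.168,-.524,.17]]))
```

```text
tape outer L,R, inner L,R, side strips at trunk (outer L, inner L, inner R, outer R)
[[ 0.6169  0.0514  0.    ]
 [ 0.6196 -0.2263  0.    ]
 [ 0.6365  0.0273  0.    ]
 [ 0.6393 -0.2058  0.    ]
 [ 0.7847  0.0521  0.    ]
 [ 0.7851  0.0305  0.    ]
 [ 0.7855 -0.206   0.    ]
 [ 0.7859 -0.2276  0.    ]]
side: outer R,L ; inner R,L
[[ 0.6187 -0.222   0.    ]
 [ 0.6175  0.0509  0.    ]
 [ 0.6349 -0.2037  0.    ]
 [ 0.6345  0.0342  0.    ]]
pump front bottom L,R z=8
[[ 0.4893 -0.0125  0.008 ]
 [ 0.4696 -0.2079  0.008 ]]
side: pump back bottom R,L z=8
[[ 0.5761 -0.211   0.008 ]
 [ 0.595  -0.0171  0.008 ]]
proj base [[268.368  365.0445]
 [445.1929 322.722 ]]
```

```bash
cat >> h.py <<'E'
def box(cx,cy,yaw,dx,dy,z0,z1,off=0):
    R=np.array([[np.cos(yaw),-np.sin(yaw)],[np.sin(yaw),np.cos(yaw)]])
    xy=np.array([[-1,-1],[1,-1],[1,1],[-1,1]])*[dx/2,dy/2]@R.T+[cx,cy]
    return np.r_[np.c_[xy,[z0]*4],np.c_[xy,[z1]*4]]
def wire(f,c,P,x0,y0,s,col):
    q=(proj(c,P)-[x0,y0]+.5)*s
    for a,b in [(0,1),(1,2),(2,3),(3,0),(4,5),(5,6),(6,7),(7,4),(0,4),(1,5),(2,6),(3,7)]:
        cv2.line(f,tuple(int(v) for v in q[a]),tuple(int(v) for v in q[b]),col,1)
def overlay(c,x0,y0,w,h,s,name,pump=None,bay=None,bright=1.6):
    f=cv2.resize(c["frame"][y0:y0+h,x0:x0+w,::-1],None,fx=s,fy=s,interpolation=cv2.INTER_CUBIC)
    f=cv2.convertScaleAbs(f,alpha=bright,beta=20)
    if pump is not None:
        x,y,a=pump
        wire(f,c,box(x,y,a,.13,.19,.008,.07),x0,y0,s,(255,255,0))
        wire(f,c,box(x,y,a,.104,.164,.07,.2),x0,y0,s,(0,0,255))
    if bay is not None:
        x,y,a=bay
        R=np.array([[np.cos(a),-np.sin(a)],[np.sin(a),np.cos(a)]])
        L=lambda p:tuple(int(v) for v in (proj(c,np.r_[R@p+[x,y],0])[0]-[x0,y0]+.5)*s)
        for p,q in [((-.085,-.12),(-.085,.12)),((-.085,-.12),(.065,-.12)),((-.085,.12),(.065,.12)),((.065,-.25),(.065,.25))]:
            cv2.line(f,L(p),L(q),(255,0,255),1)
    cv2.imwrite("pics/"+name,f)
E
python3 - <<'E'
from h import *
p=(.5355,-.112,np.radians(-5.7));b=(.7205,-.087,np.radians(.4))
overlay(arm.read_camera("top"),205,105,185,135,4.3,"t2.png",p,b)
overlay(arm.read_camera("side"),185,165,210,180,3.3,"s2.png",p,b)
E
```

```text
(no output)
```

View pics/t2.png

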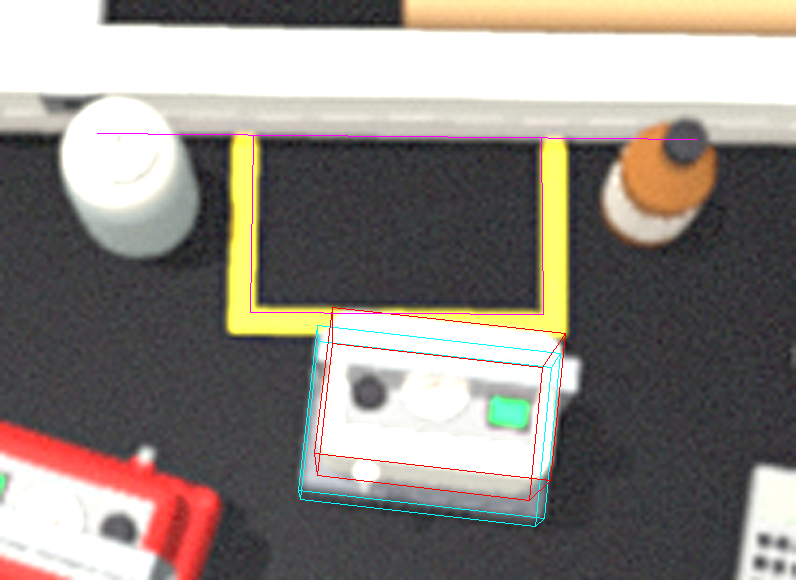

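View pics/s2.png

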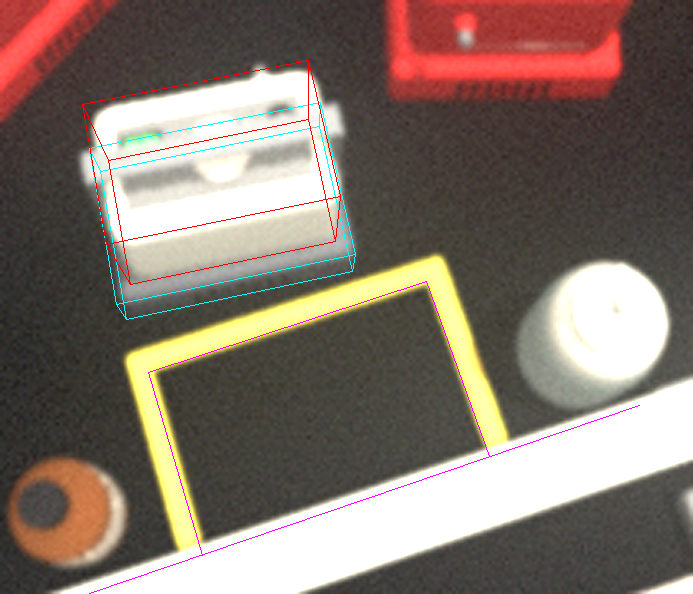

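Run:
```python
from h import *
c=arm.read_camera("side");f=c["frame"][30:200,0:130,::-1]
a=cv2.convertScaleAbs(cv2.resize(f,None,fx=3.4,fy=3.4,interpolation=2),alpha=2,beta=20)
c=arm.read_camera("top");f=c["frame"][290:400,400:560,::-1]
b=cv2.convertScaleAbs(cv2.resize(f,None,fx=2.2,fy=2.2,interpolation=2),alpha=2.2,beta=20)
o=np.zeros((600,800,3),np.uint8);o[:a.shape[0],:a.shape[1]]=a;o[:b.shape[0],445:445+b.shape[1]]=b[:,:355]
cv2.imwrite("pics/g.png",o)
```

```text
(no output)
```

View pics/g.png

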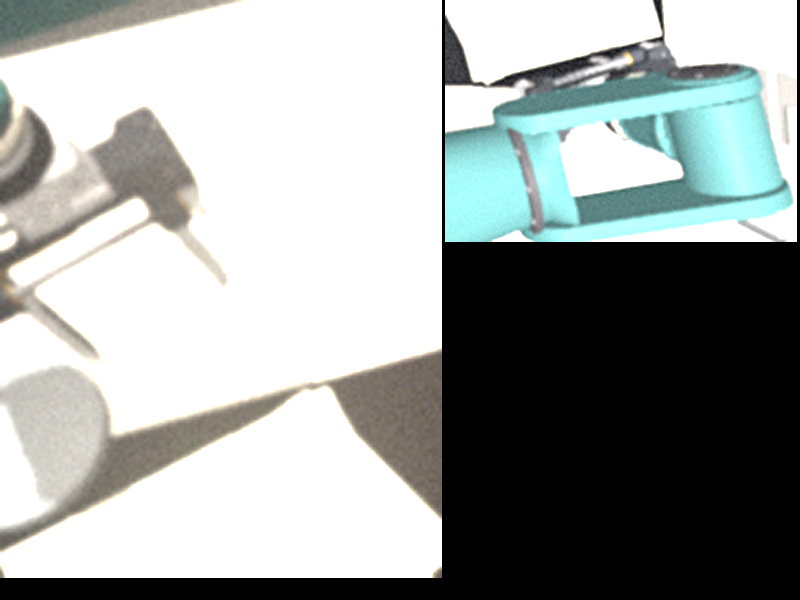

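Request:
step_arm(rows=[[[0,0,-0.04],5.8,0],[[0,0,-0.04],5.8,0],[[0,0,-0.04],5.8,0],[[0,0,-0.04],0,0],[[0,0,0],0,0]])

```text
clock: 0.92
ee_pos: [0.1687, -0.5258, 0.3439]
tcp_rot: [0.008, 1.0, 0.004, 0.002]
contact_force: [0.8, 1.1, 1.7]
grip_width: 0.999
```

Request:
step_arm(rows=[[[0.015,-0.035,0],0,0],[[0.015,-0.035,0],0,0],[[0.015,-0.035,0],0,0],[[0.015,-0.035,0],0,0],[[0.015,-0.035,0],0,0]])

```text
clock: 1.33
ee_pos: [0.2422, -0.3465, 0.3335]
tcp_rot: [0.0, 1.0, 0.003, 0.0]
contact_force: [1.2, 0.6, 0.3]
grip_width: 1.002
```

Request:
step_arm(rows=[[[0.02,-0.035,0],0,0],[[0.02,-0.035,0],0,0],[[0.02,-0.035,0],0,0],[[0.02,-0.035,0],0,0],[[0.02,-0.035,0],0,0]])

```text
clock: 1.75
ee_pos: [0.3411, -0.1706, 0.3338]
tcp_rot: [0.0, 1.0, 0.003, 0.001]
contact_force: [1.0, -0.8, 0.5]
grip_width: 1.001
```

Request:
step_arm(rows=[[[0.02,-0.035,0],0,0],[[0.02,-0.035,0],0,0],[[0.02,-0.035,0],0,0],[[0.02,-0.035,0],0,0],[[0.02,-0.035,0],0,0]])

```text
clock: 2.17
ee_pos: [0.4399, 0.0054, 0.3338]
tcp_rot: [0.0, 1.0, 0.004, 0.001]
contact_force: [0.6, -0.1, -0.3]
grip_width: 0.999
```

Request:
step_arm(rows=[[[0.04,0,0],0,0],[[0.04,0,0],0,0],[[0.04,0,0],0,0],[[0.04,0,0],0,0],[[0.04,0,0],0,0]])

```text
clock: 2.58
ee_pos: [0.6411, 0.0052, 0.3333]
tcp_rot: [0.0, 1.0, 0.004, 0.0]
contact_force: [1.1, -0.0, 1.5]
grip_width: 1.0
```

Request:
step_arm(rows=[[[0.04,0,0],0,0],[[0.04,0,0],0,0],[[0.04,0,0],0,0],[[0.03,0,0],0,0],[[0.03,0,0],0,0]])

```text
clock: 3.0
ee_pos: [0.7806, 0.0057, 0.2933]
tcp_rot: [-0.001, 1.0, 0.004, 0.011]
contact_force: [0.8, 0.1, 0.0]
grip_width: 0.996
```

```bash
python3 -c "
from h import *
s=arm.sense();print(s['joints'],s['ee_pos'],s['tcp_rot'])"
```

```text
[-0.0667025   0.71729767  0.28399743  0.0032767   2.11900311  1.49863598] [0.78062046 0.00565133 0.29330445] [-6.47107579e-04  9.99935883e-01  3.59743870e-03  1.07177267e-02]
```

Request:
step_arm(rows=[[[0.03,0,-0.02],0,0],[[0.03,0,-0.02],0,0],[[0.03,0,-0.02],0,0],[[0.03,0,-0.02],0,0],[[0.03,0,-0.02],0,0]])

```text
clock: 3.42
ee_pos: [0.8082, 0.0059, 0.3366]
tcp_rot: [-0.0, 0.997, 0.004, 0.081]
contact_force: [-0.5, 0.6, -0.0]
grip_width: 0.999
```

```bash
python3 -c "
from h import *
s=arm.sense();print(s['joints'],s['ee_pos'],s['tcp_rot'])"
```

```text
[-0.0683218   0.67300747  0.27380627  0.01313552  2.032986    1.50208251] [0.80821189 0.00593458 0.33657453] [-7.71874565e-05  9.96707484e-01  3.58942785e-03  8.10018591e-02]
```

Request:
step_arm(rows=[[[0.03,0,-0.02],0,0],[[0.03,0,-0.02],0,0],[[0.03,0,-0.02],0,0],[[0.03,0,-0.02],0,0],[[0.03,0,-0.02],0,0]])

```text
clock: 3.83
ee_pos: [0.8288, 0.006, 0.3753]
tcp_rot: [-0.0, 0.99, 0.004, 0.139]
contact_force: [-0.3, -0.3, -0.1]
grip_width: 0.999
```

Request:
step_arm(rows=[[[-0.03,0,0],0,0],[[-0.03,0,0],0,0],[[0,0,0],0,0]])

```text
clock: 4.08
ee_pos: [0.7671, 0.0062, 0.3514]
tcp_rot: [-0.001, 0.992, 0.004, 0.129]
contact_force: [0.2, -0.4, -2.0]
grip_width: 1.001
```

```bash
python3 -c "
from h import *
s=arm.sense();print(s['joints'],s['ee_pos'],s['tcp_rot'])"
```

```text
[-0.07721367  0.41710408  0.63993871  0.02363164  1.82620449  1.49532325] [0.7670815  0.00619168 0.35137818] [-0.00109675  0.99160306  0.00356986  0.12926493]
```

Request:
step_arm(rows=[[[0.035,0,-0.01],0,0],[[0.035,0,-0.01],0,0],[[0.03,0,-0.01],0,0],[[0.03,0,-0.01],0,0],[[0.03,0,-0.01],0,0]])

```text
clock: 4.5
ee_pos: [0.8458, 0.006, 0.3965]
tcp_rot: [-0.001, 0.984, 0.004, 0.176]
contact_force: [-0.4, 0.4, 1.5]
grip_width: 1.001
```

Request:
step_arm(rows=[[[0.03,0,-0.01],0,0],[[0.03,0,-0.01],0,0],[[-0.03,0,0],0,0],[[-0.03,0,0],0,0],[[0,0,0],0,0]])

```text
clock: 4.92
ee_pos: [0.8003, 0.0064, 0.3766]
tcp_rot: [-0.001, 0.982, 0.004, 0.189]
contact_force: [0.5, -1.5, -2.5]
grip_width: 1.001
```

```bash
python3 -c "
from h import *
s=arm.sense();print(s['joints'],s['ee_pos'],s['tcp_rot'])"
```

```text
[-0.07856186  0.39720601  0.64498429  0.03318726  1.72069356  1.49622721] [0.80031816 0.00635713 0.37659502] [-0.00120583  0.98199981  0.00356137  0.18884445]
```

Run:
```python
from h import *
np.set_printoptions(precision=3,suppress=True)
t=arm.read_camera("top")
cv2.imwrite("pics/t3.png",t["frame"][:,:,::-1])
print("red R base corners/handle z=.0,.2,.25",back(t,[[306,277],[330,307],[378,288],[352,250]],.07)); print(back(t,[[322,291],[374,256]],.25))
print("red L",back(t,[[184,245],[248,258],[257,208]],.07),back(t,[[182,224],[244,243]],.25))
```

```text
red R base corners/handle z=.0,.2,.25 [[ 0.292 -0.118  0.07 ]
 [ 0.198 -0.196  0.07 ]
 [ 0.26  -0.351  0.07 ]
 [ 0.381 -0.268  0.07 ]]
[[ 0.26  -0.153  0.25 ]
 [ 0.359 -0.299  0.25 ]]
red L [[0.389 0.281 0.07 ]
 [0.35  0.071 0.07 ]
 [0.515 0.045 0.07 ]] [[0.441 0.244 0.25 ]
 [0.39  0.067 0.25 ]]
```

View pics/t3.png

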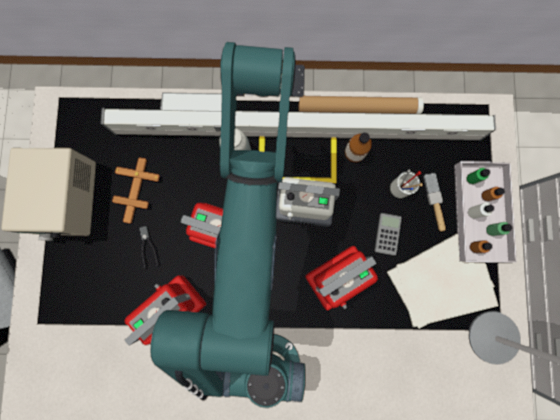

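Request:
step_arm(rows=[[[-0.033,0.0097,-0.0132],0,0],[[-0.033,0.0097,-0.0132],0,0],[[-0.033,0.0097,-0.0132],0,0],[[-0.033,0.0097,-0.0132],0,0],[[-0.033,0.0097,-0.0132],0,0]])

```text
clock: 5.38
ee_pos: [0.6298, -0.0447, 0.3876]
tcp_rot: [0.001, 0.98, 0.004, 0.201]
contact_force: [-0.5, 0.1, 0.3]
grip_width: 1.001
```

Request:
step_arm(rows=[[[-0.033,0.0097,-0.0132],0,0],[[-0.033,0.0097,-0.0132],0,0],[[-0.033,0.0097,-0.0132],0,0],[[-0.033,0.0097,-0.0132],0,0],[[-0.033,0.0097,-0.0132],0,0]])

```text
clock: 5.8
ee_pos: [0.452, -0.0945, 0.3853]
tcp_rot: [0.002, 0.98, 0.004, 0.201]
contact_force: [-0.7, -1.2, 0.3]
grip_width: 1.002
```

```bash
cat >> h.py <<'E'
from scipy.spatial.transform import Rotation as Ro
def tool(target):
    s=arm.sense();q=s["tcp_rot"];R=Ro.from_quat([q[1],q[2],q[3],q[0]])
    d=R.inv().apply(np.array(target)-s["ee_pos"])
    print("tcp",s["ee_pos"].round(4),"x_t",R.as_matrix()[:,0].round(4),"z_t",R.as_matrix()[:,2].round(4),"tool shift",d.round(4),"joints",s["joints"].round(3),"t",s["clock"])
E
python3 -c "
from h import *
tool((.445,-.09,.035))"
```

```text
tcp [ 0.452  -0.0945  0.3853] x_t [0.9194 0.0097 0.3932] z_t [ 0.3932 -0.0027 -0.9194] tool shift [-0.1441 -0.0067  0.3193] joints [-0.481 -0.389  1.424  0.183  1.741  1.146] t 5.8
```

Request:
step_arm(rows=[[[-0.016,-0.0007,0.0355],0,0],[[-0.016,-0.0007,0.0355],0,0],[[-0.016,-0.0007,0.0355],0,0],[[-0.016,-0.0007,0.0355],0,0],[[-0.016,-0.0007,0.0355],0,0]])

```text
clock: 6.22
ee_pos: [0.4493, -0.0923, 0.1895]
tcp_rot: [0.002, 0.98, 0.004, 0.201]
contact_force: [1.1, -0.3, 1.6]
grip_width: 0.999
```

```bash
python3 -c "
from h import *
tool((.445,-.09,.035))
crop(arm.read_camera('top'),195,105,195,145,4,'t4.png')
crop(arm.read_camera('side'),140,60,220,180,3.3,'s4.png')"
```

```text
tcp [ 0.4493 -0.0923  0.1895] x_t [0.9191 0.0085 0.3938] z_t [ 0.3939 -0.0034 -0.9192] tool shift [-0.0647 -0.0033  0.1403] joints [-0.478 -0.468  1.864  0.182  1.384  1.084] t 6.2167
```

View pics/t4.png

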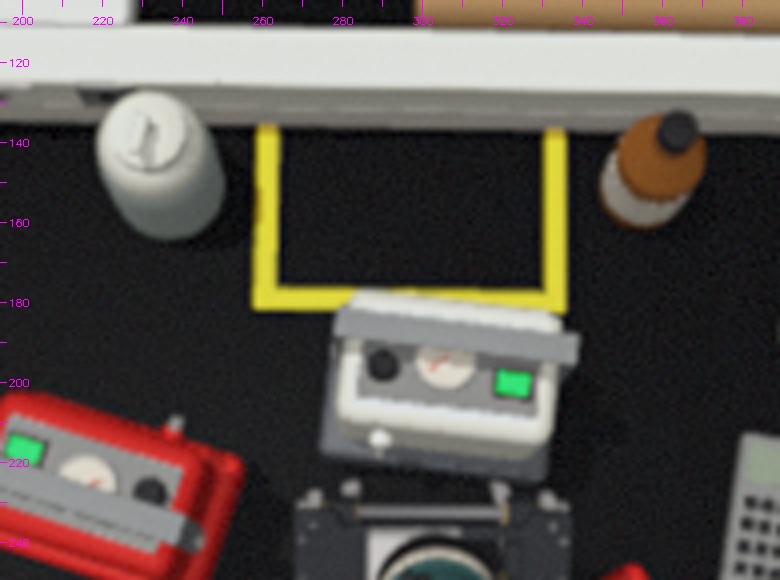

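View pics/s4.png

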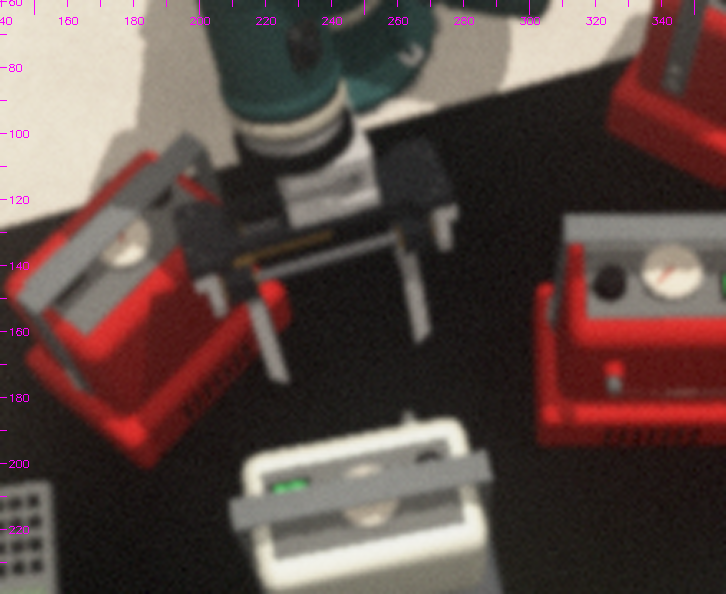

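Request:
step_arm(rows=[[[-0.0162,-0.0008,0.0351],0,0],[[-0.0162,-0.0008,0.0351],0,0],[[-0.0162,-0.0008,0.0351],0,0],[[-0.0162,-0.0008,0.0351],0,0],[[0,0,0],0,0]])

```text
clock: 6.73
ee_pos: [0.4377, -0.0861, 0.0259]
tcp_rot: [-0.002, 0.981, 0.003, 0.192]
contact_force: [-1.7, 1.1, -2.2]
grip_width: 1.003
```

```bash
python3 -c "
from h import *
tool((.475,-.09,.035))
crop(arm.read_camera('side'),140,60,220,180,3.3,'s5.png')
crop(arm.read_camera('top'),195,150,195,145,4,'t5.png')"
```

```text
tcp [ 0.4377 -0.0861  0.0259] x_t [0.9265 0.0059 0.3762] z_t [ 0.3762  0.0058 -0.9265] tool shift [0.038  0.0041 0.0056] joints [-0.478 -0.395  2.142  0.205  1.06   1.016] t 6.7333
```

View pics/s5.png

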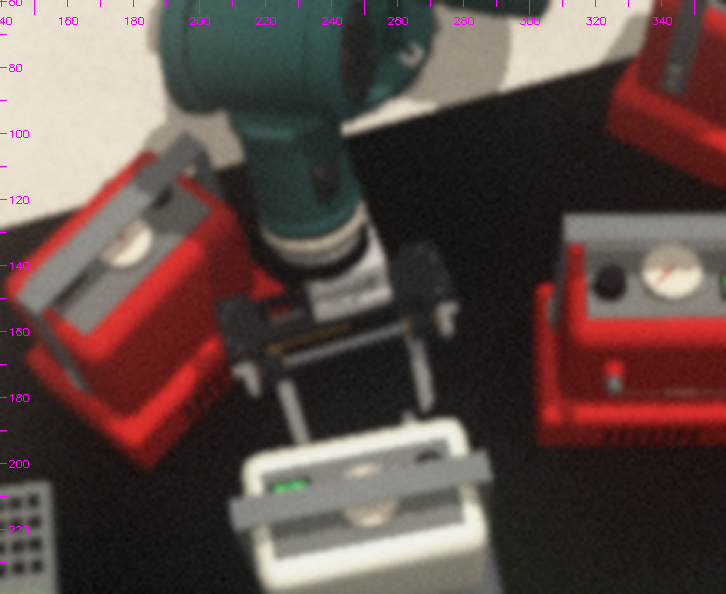

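View pics/t5.png

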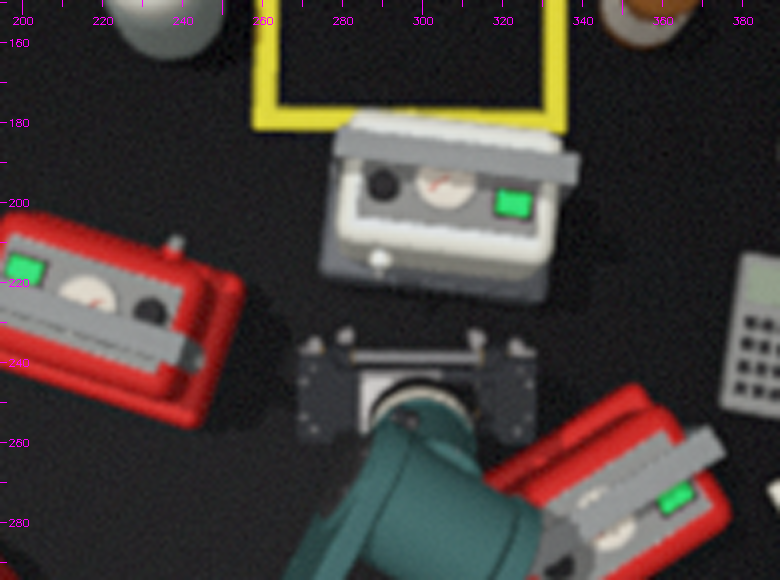

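Request:
step_arm(rows=[[[0.0076,0,0.0011],0,0],[[0.0076,0,0.0011],0,0],[[0.0076,0,0.0011],0,0],[[0.0076,0,0.0011],0,0],[[0.0076,0,0.0011],0,0]])

```text
clock: 7.25
ee_pos: [0.4794, -0.0874, 0.0407]
tcp_rot: [-0.0, 0.98, 0.004, 0.196]
contact_force: [0.3, 0.0, -0.6]
grip_width: 0.999
```

```bash
python3 -c "
from h import *
tool((.500,-.082,.035))
crop(arm.read_camera('side'),140,100,220,180,3.3,'s6.png')
crop(arm.read_camera('top'),195,120,195,145,4,'t6.png')"
```

```text
tcp [ 0.4794 -0.0874  0.0407] x_t [0.9228 0.0073 0.3853] z_t [ 0.3853  0.0018 -0.9228] tool shift [ 0.0169 -0.0052  0.0132] joints [-0.425 -0.307  2.054  0.187  1.039  1.072] t 7.25
```

View pics/s6.png

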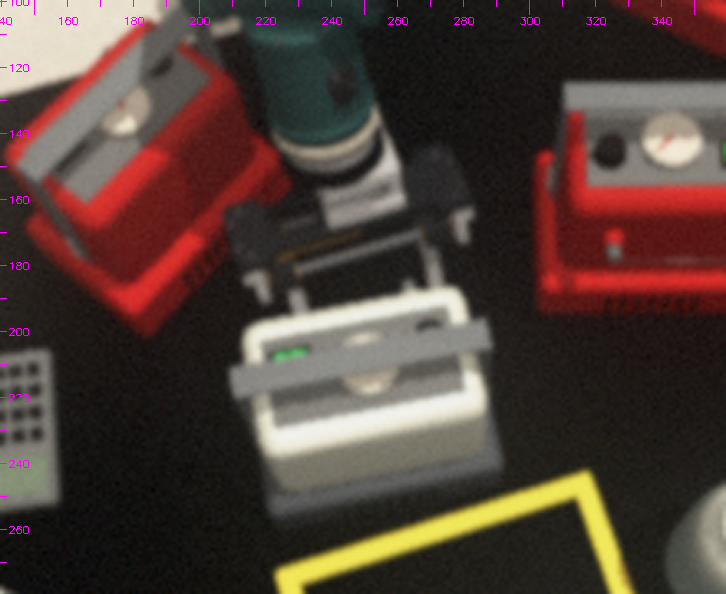

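View pics/t6.png

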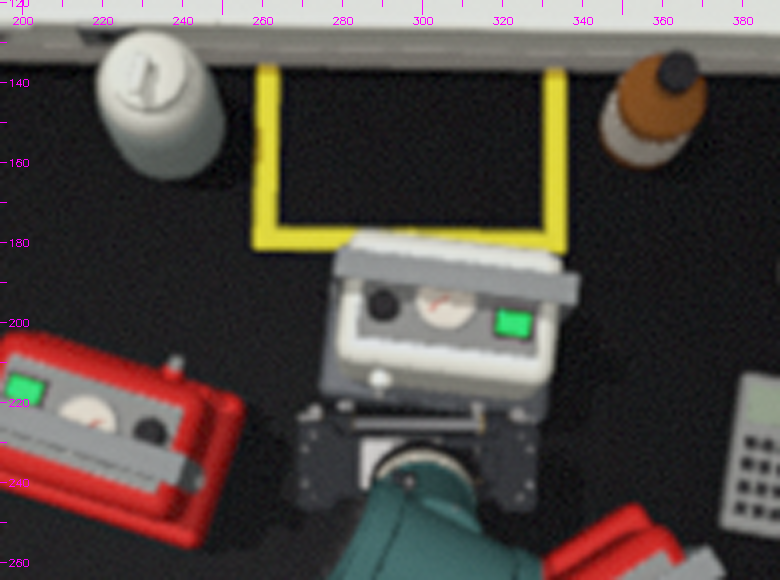

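Run:
```python
from h import *
s=arm.read_camera("side");t=arm.read_camera("top")
y=np.array([.008,-1,.0])
P=np.array([.4493,-.0923,.1895])
print(proj(s,[P+.053*y,P-.053*y]))
p=(.5355,-.112,np.radians(-5.7))
overlay(t,240,160,130,90,6,"t7.png",p,None,3)
overlay(s,180,170,130,100,6,"s7.png",p,None,3)
```

```text
[[224.96825571 182.93649794]
 [267.06973734 170.24777718]]
```

View pics/t7.png

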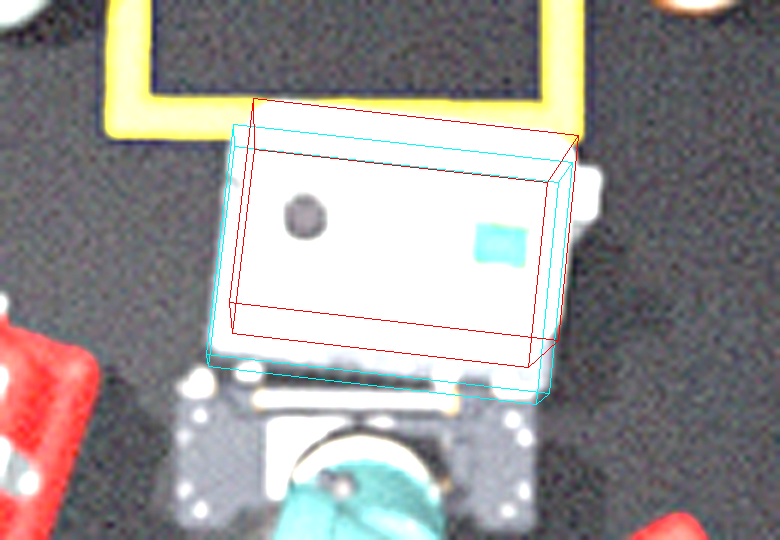

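View pics/s7.png

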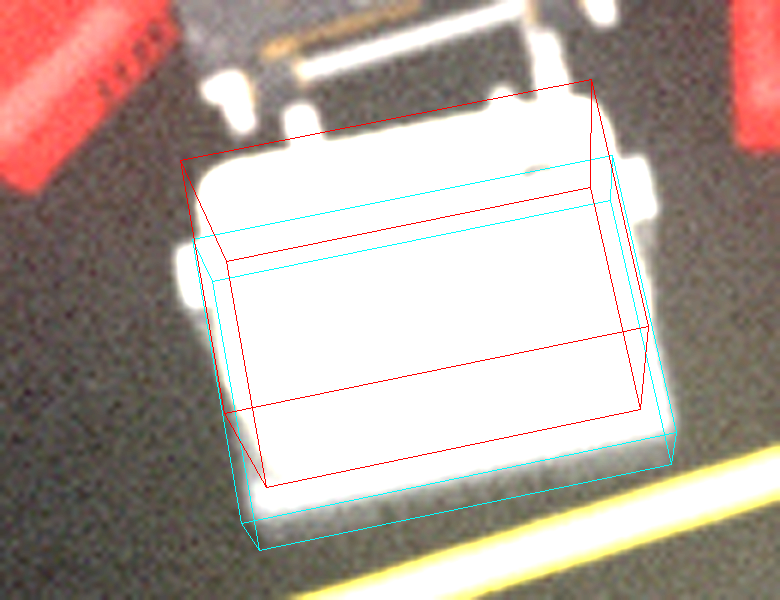

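Run:
```python
from h import *
s=arm.read_camera("side")
y=np.array([.008,-1,.0]);z=np.array([.3939,-.0034,-.9192]);x=np.array([.9191,.0085,.3938])
P=np.array([.4493,-.0923,.1895])
for d in (0,.01,.02,.03):
  for e in (-.008,.008): print(d,e,proj(s,[P-d*z+e*x+.053*y,P-d*z+e*x-.053*y]).round(1).tolist())
q=arm.sense();print(q["ee_pos"],q["contact_force"],q["torque"],q["clock"])
```

```text
0 -0.008 [[224.3, 180.7], [266.2, 168.1]]
0 0.008 [[225.7, 185.2], [268.0, 172.4]]
0.01 -0.008 [[223.4, 177.8], [265.6, 165.2]]
0.01 0.008 [[224.8, 182.3], [267.4, 169.4]]
0.02 -0.008 [[222.5, 174.9], [265.0, 162.1]]
0.02 0.008 [[223.9, 179.3], [266.9, 166.4]]
0.03 -0.008 [[221.6, 171.9], [264.5, 159.1]]
0.03 0.008 [[222.9, 176.3], [266.3, 163.3]]
[ 0.47773955 -0.08701372  0.03913253] [ 0.6767553  -0.16742362  1.84780061] [-0.05875962 -0.05571483  0.06090887] 7.5
```

Request:
step_arm(rows=[[[-0.014,0.0015,0.0034],0,0.4],[[-0.0137,0.0015,0.0034],0,0.4],[[0,0,0],0,0.4],[[0,0,0],0,0.4],[[0,0,0],0,0.4]])

```text
clock: 7.92
ee_pos: [0.4544, -0.0902, 0.022]
tcp_rot: [-0.001, 0.981, 0.003, 0.195]
contact_force: [-0.2, -0.2, -0.9]
grip_width: 0.683
```

```bash
python3 -c "
from h import *
tool((.500,-.085,.024))
crop(arm.read_camera('side'),180,120,130,100,6,'s8.png')
crop(arm.read_camera('top'),240,160,130,90,6,'t8.png')"
```

```text
tcp [ 0.4544 -0.0902  0.022 ] x_t [0.9236 0.0061 0.3833] z_t [ 0.3832  0.0025 -0.9236] tool shift [ 0.0429 -0.0049  0.0156] joints [-0.465 -0.348  2.122  0.205  1.023  1.022] t 7.9167
```

View pics/s8.png

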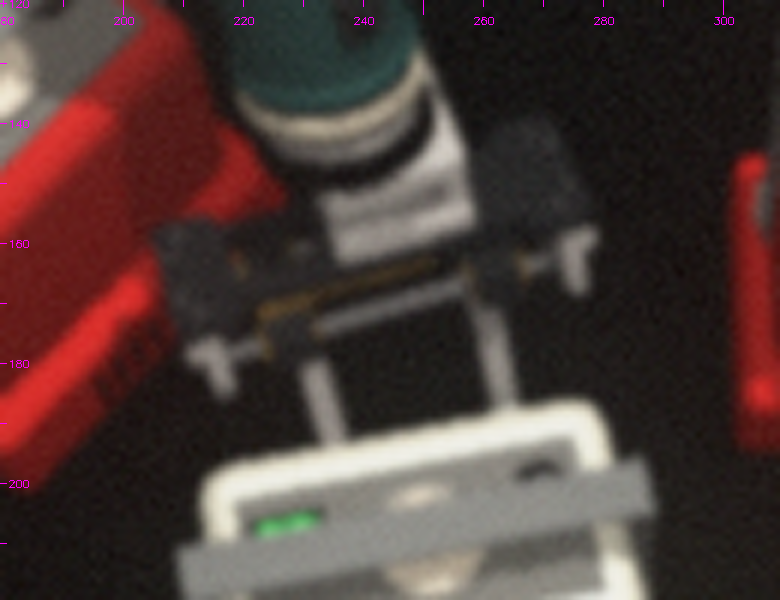

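View pics/t8.png

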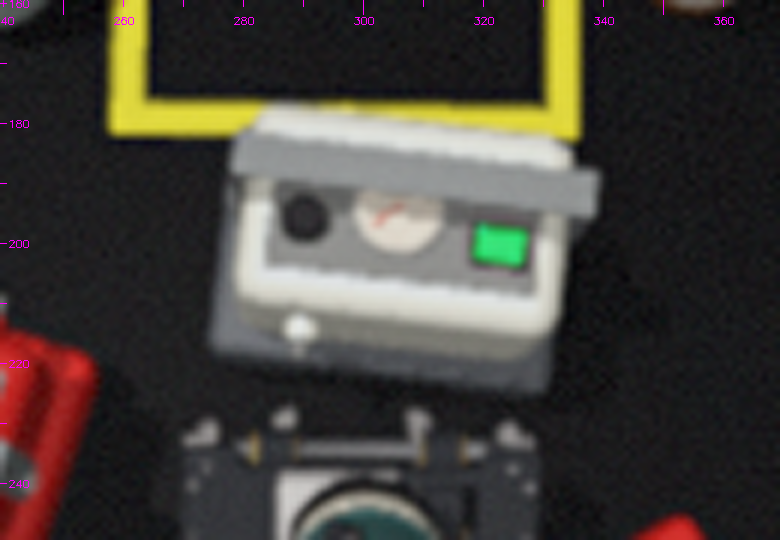

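Run:
```python
from h import *
s=arm.read_camera("side")
P=np.array([.1681,-.5231,.1726]);a,b=.98795,.15478
y=np.array([2*a*b,2*b*b-1,0]);x=np.array([2*a*a-1,2*a*b,0]);z=np.array([0,0,-1])
for d in (0,.01,.02,.03):
  for e in (-.008,0,.008): print(d,e,proj(s,[P-d*z+e*x+.053*y,P-d*z+e*x-.053*y]).round(1).tolist())
# body check now
q=arm.sense();R=Ro.from_quat(np.roll(q["tcp_rot"],-1)).as_matrix();P=q["ee_pos"]
for w in (-.0885,.0885):
  for e in(-.0375,.0375):
    print("body",w,e,proj(s,P+R@[e,w,-.097]).round(1),proj(arm.read_camera("top"),P+R@[e,w,-.097]).round(1), (P+R@[e,w,-.097]).round(3))
```

```text
0 -0.008 [[32.3, 138.0], [70.4, 116.6]]
0 0 [[33.7, 140.3], [71.8, 118.8]]
0 0.008 [[35.0, 142.6], [73.3, 121.1]]
0.01 -0.008 [[30.0, 136.1], [68.5, 114.5]]
0.01 0 [[31.4, 138.4], [70.0, 116.8]]
0.01 0.008 [[32.8, 140.8], [71.4, 119.0]]
0.02 -0.008 [[27.7, 134.1], [66.6, 112.4]]
0.02 0 [[29.1, 136.5], [68.1, 114.7]]
0.02 0.008 [[30.5, 138.8], [69.5, 117.0]]
0.03 -0.008 [[25.3, 132.2], [64.7, 110.3]]
0.03 0 [[26.7, 134.5], [66.1, 112.6]]
0.03 0.008 [[28.1, 136.9], [67.6, 114.9]]
body -0.0885 -0.0375 [[273.6 158.5]] [[270.4 248. ]] [ 0.382 -0.002  0.097]
body -0.0885 0.0375 [[281.8 177. ]] [[270.3 225.6]] [ 0.452 -0.002  0.126]
body 0.0885 -0.0375 [[210.1 177.4]] [[325.7 248.4]] [ 0.384 -0.179  0.098]
body 0.0885 0.0375 [[215.6 197.1]] [[326.5 226. ]] [ 0.453 -0.179  0.126]
```

Request:
step_arm(rows=[[[0.0055,0,0.0023],0,0.4],[[0.0055,0,0.0023],0,0.4],[[0.0055,0,0.0023],0,0.4],[[0.0055,0,0.0023],0,0.4],[[0.0055,0,0.0023],0,0.4]])

```text
clock: 8.68
ee_pos: [0.4811, -0.0901, 0.0205]
tcp_rot: [-0.0, 0.982, 0.004, 0.191]
contact_force: [-17.4, -0.6, 11.9]
grip_width: 0.601
```

Request:
step_arm(rows=[[[0.0055,0,0.0023],0,0.4],[[0.0055,0,0.0023],0,0.4],[[0,0,0],0,0.4]])

```text
clock: 8.93
ee_pos: [0.4944, -0.0902, 0.0207]
tcp_rot: [-0.0, 0.981, 0.004, 0.192]
contact_force: [-9.4, -0.7, 7.2]
grip_width: 0.601
```

```bash
python3 -c "
from h import *
tool((.500,-.085,.024))
crop(arm.read_camera('side'),180,120,130,100,6,'s9.png')
crop(arm.read_camera('top'),240,160,130,90,6,'t9.png')"
```

```text
tcp [ 0.4944 -0.0902  0.0207] x_t [0.926  0.0075 0.3774] z_t [ 0.3774  0.0022 -0.9261] tool shift [ 0.0064 -0.0051 -0.001 ] joints [-0.411 -0.237  2.042  0.184  0.987  1.077] t 8.9333
```

View pics/t9.png

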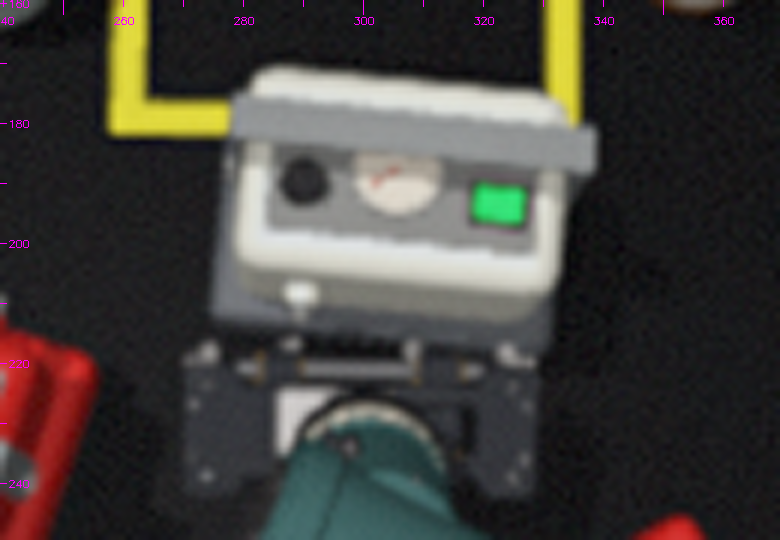

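View pics/s9.png

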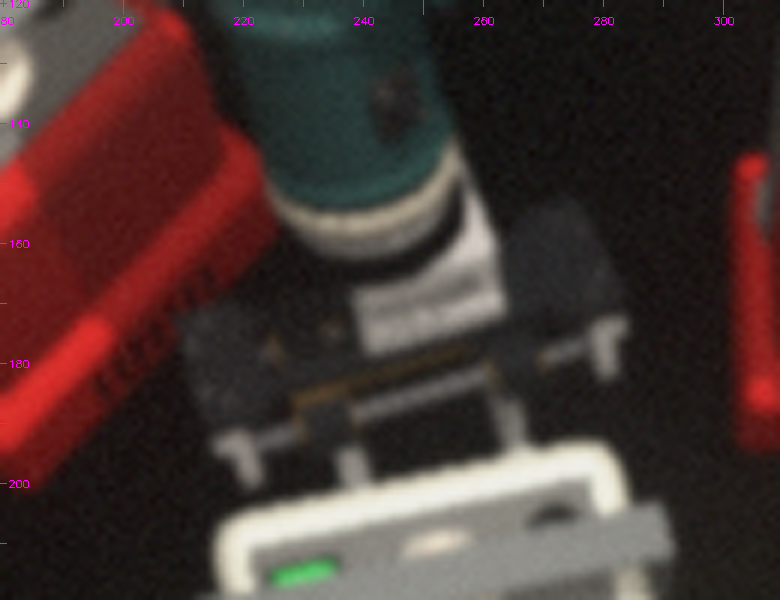

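Request:
step_arm(rows=[[[0.0095,-0.0014,0.0033],0,0.4],[[0.0095,-0.0014,0.0033],0,0.4],[[0.0095,-0.0014,0.0033],0,0.4],[[0.0095,-0.0014,0.0033],0,0.4],[[0.0095,-0.0014,0.0033],0,0.4]])

```text
clock: 9.45
ee_pos: [0.5415, -0.082, 0.0203]
tcp_rot: [-0.001, 0.982, 0.004, 0.189]
contact_force: [-10.5, -2.9, 0.4]
grip_width: 0.597
```

```bash
python3 -c "
from h import *
tool((.60,-.075,.024))
crop(arm.read_camera('top'),240,130,130,100,6,'t10.png')"
```

```text
tcp [ 0.5415 -0.082   0.0203] x_t [0.9287 0.0066 0.3707] z_t [ 0.3707  0.0038 -0.9287] tool shift [ 0.0558 -0.0066  0.0183] joints [-0.345 -0.121  1.945  0.157  0.965  1.152] t 9.45
```

View pics/t10.png

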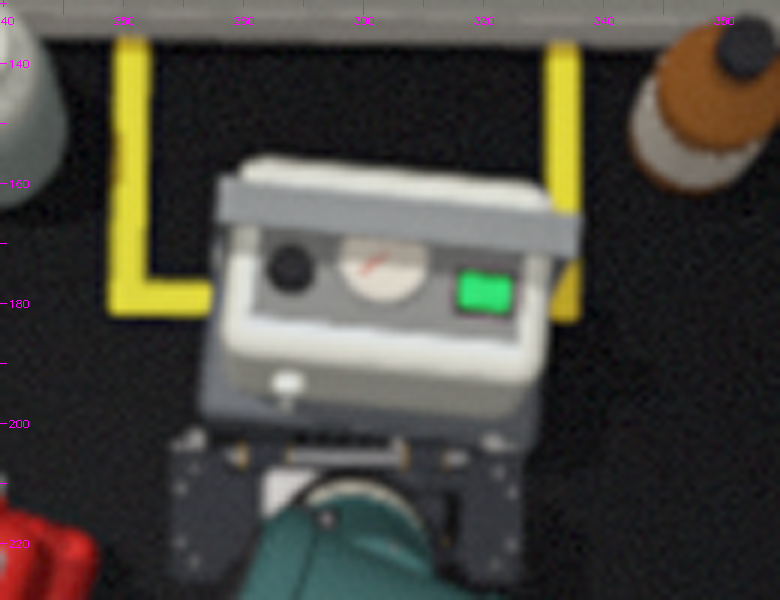

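Request:
step_arm(rows=[[[-0.0139,0,-0.0056],0,0.4],[[0,0.0215,0],0,0],[[0,0.0215,0],0,0],[[0,0,0],0,0],[[0,0,0],0,0]])

```text
clock: 9.92
ee_pos: [0.5318, -0.1261, 0.0243]
tcp_rot: [-0.001, 0.981, 0.003, 0.195]
contact_force: [-0.7, 0.5, -0.2]
grip_width: 0.847
```

Request:
step_arm(rows=[[[0.0085,0,0.0033],0,0],[[0.0085,0,0.0033],0,0],[[0.0085,0,0.0033],0,0],[[0.0085,0,0.0033],0,0],[[0,0,0],0,0]])

```text
clock: 10.33
ee_pos: [0.5669, -0.1244, 0.0238]
tcp_rot: [-0.001, 0.981, 0.005, 0.192]
contact_force: [-6.0, -1.8, 2.2]
grip_width: 0.999
```

```bash
python3 -c "
from h import *
tool((.60,-.1,.022))
crop(arm.read_camera('top'),240,130,130,100,6,'t11.png')"
```

```text
tcp [ 0.5669 -0.1244  0.0238] x_t [0.9259 0.009  0.3777] z_t [ 0.3776  0.0034 -0.9259] tool shift [ 0.0302 -0.024   0.0143] joints [-0.418 -0.047  1.873  0.191  0.97   1.063] t 10.3333
```

View pics/t11.png

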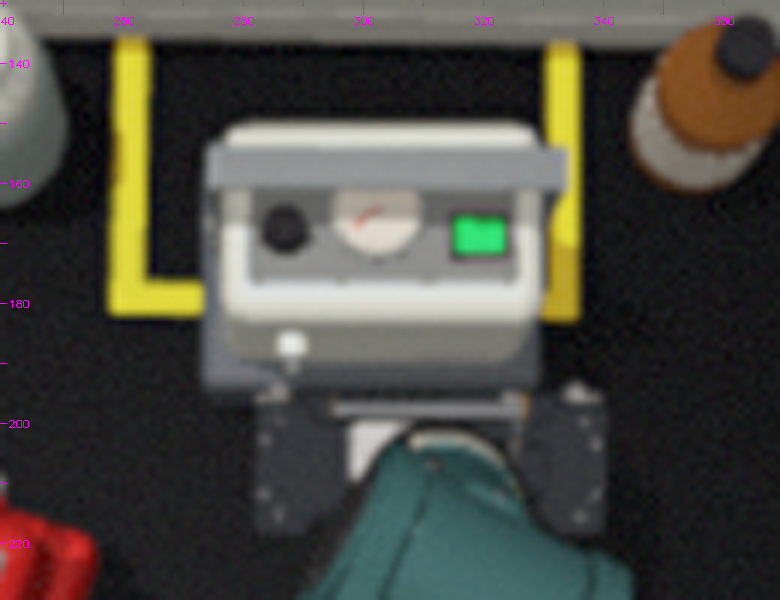

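```bash
python3 -c "
from h import *
t=arm.read_camera('top')
print(back(t,[[273.2,194.2],[329.5,194.2]],.07).round(4))
b=(.7205,-.087,np.radians(.4))
overlay(t,230,110,150,110,5.2,'t12.png',(.606,-.102,np.radians(1)),b,1.3)
overlay(arm.read_camera('side'),185,165,210,180,3.3,'s12.png',(.606,-.102,np.radians(1)),b,1.3)
"
```

```text
[[ 0.5618 -0.0073  0.07  ]
 [ 0.5647 -0.1947  0.07  ]]
```

View pics/t12.png

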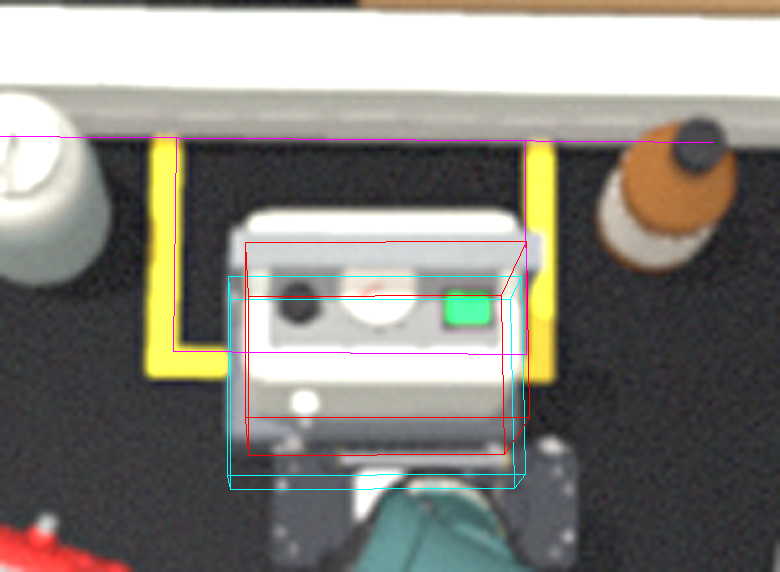

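View pics/s12.png

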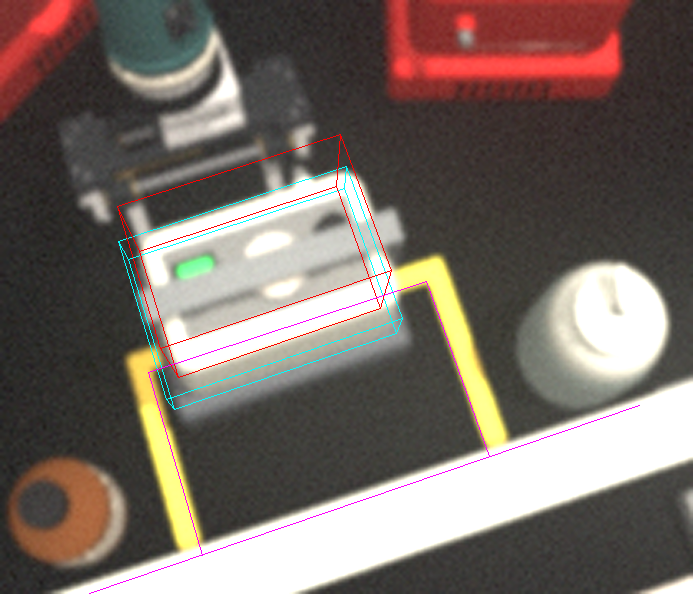

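Request:
step_arm(rows=[[[0.0093,-0.0018,0.0038],0,0],[[0.0093,-0.0018,0.0038],0,0],[[0.0093,-0.0018,0.0038],0,0],[[0.0093,-0.0018,0.0038],0,0],[[0,0,0],0,0]])

```text
clock: 10.9
ee_pos: [0.6072, -0.1165, 0.0238]
tcp_rot: [-0.001, 0.981, 0.005, 0.193]
contact_force: [-4.8, -1.9, -0.5]
grip_width: 1.0
```

```bash
python3 -c "
from h import *
tool((.70,-.11,.022))
t=arm.read_camera('top')
crop(t,240,110,130,100,6,'t13.png')
"
```

```text
tcp [ 0.6072 -0.1165  0.0238] x_t [0.9258 0.0089 0.378 ] z_t [ 0.378   0.0036 -0.9258] tool shift [ 0.0853 -0.0056  0.0367] joints [-0.368  0.035  1.791  0.171  0.96   1.12 ] t 10.9
```

View pics/t13.png

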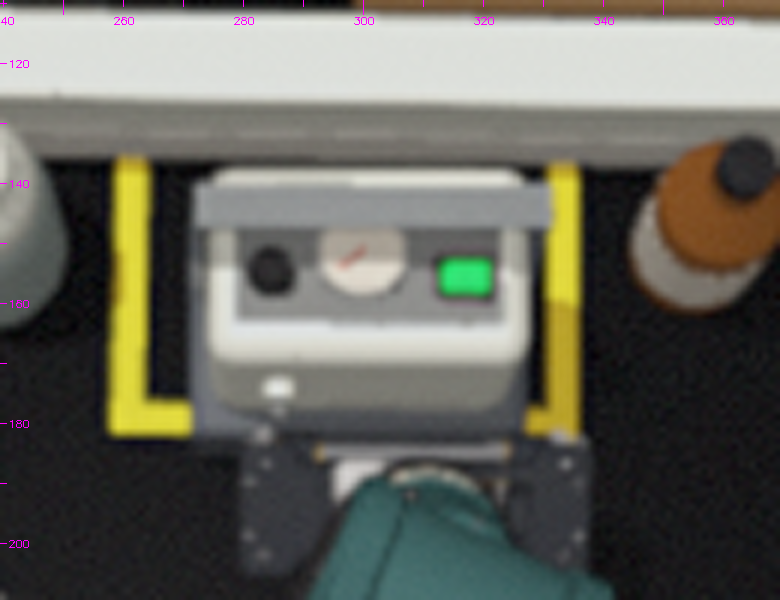

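Request:
step_arm(rows=[[[0.0093,-0.0017,0.0038],0,0],[[0.0093,-0.0017,0.0038],0,0],[[0.0093,-0.0017,0.0038],0,0],[[0.0093,-0.0015,0.0038],0,0],[[0,0,0],0,0]])

```text
clock: 11.37
ee_pos: [0.6472, -0.1096, 0.0238]
tcp_rot: [-0.001, 0.981, 0.004, 0.193]
contact_force: [-3.3, -0.8, 0.0]
grip_width: 0.998
```

```bash
python3 -c "
from h import *
tool((.70,-.11,.022))
t=arm.read_camera('top')
crop(t,240,95,130,100,6,'t14.png')
"
```

```text
tcp [ 0.6472 -0.1096  0.0238] x_t [0.9257 0.0083 0.3781] z_t [ 0.378   0.0038 -0.9258] tool shift [0.0482 0.0009 0.0216] joints [-0.328  0.116  1.704  0.154  0.96   1.169] t 11.3667
```

View pics/t14.png

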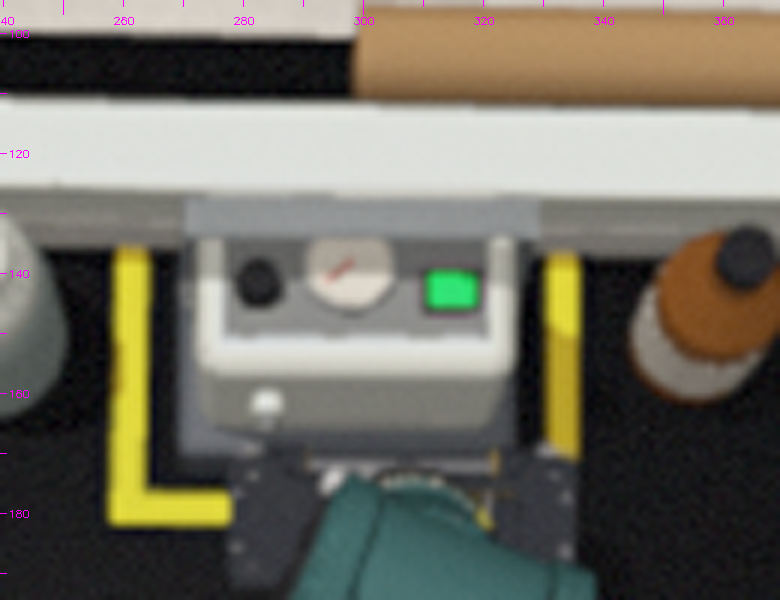

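Request:
step_arm(rows=[[[0.0046,0,0.0019],0,0],[[0.0046,0,0.0019],0,0],[[0,0,0],0,0]])

```text
clock: 11.67
ee_pos: [0.6556, -0.1093, 0.0236]
tcp_rot: [-0.001, 0.981, 0.004, 0.192]
contact_force: [-9.3, -0.6, 3.8]
grip_width: 1.0
```

Request:
step_arm(rows=[[[0.0018,0,0.0008],0,0],[[0,0,0],0,0]])

```text
clock: 11.83
ee_pos: [0.6566, -0.1093, 0.0235]
tcp_rot: [-0.001, 0.982, 0.005, 0.191]
contact_force: [-12.0, -1.0, 5.5]
grip_width: 1.0
```

Request:
step_arm(rows=[[[0.0018,0,0.0008],0,0],[[0.0018,0,0.0008],0,0],[[0,0,0],0,0]])

```text
clock: 12.08
ee_pos: [0.6583, -0.1092, 0.0234]
tcp_rot: [-0.002, 0.982, 0.005, 0.189]
contact_force: [-21.7, -1.0, 11.3]
grip_width: 0.997
```

```bash
python3 -c "
from h import *
tool((.67,-.11,.022))
t=arm.read_camera('top')
crop(t,240,95,130,100,6,'t15.png')
"
```

```text
tcp [ 0.6583 -0.1092  0.0234] x_t [0.9289 0.0092 0.3703] z_t [ 0.3703  0.005  -0.9289] tool shift [0.0104 0.0009 0.0056] joints [-0.319  0.145  1.67   0.147  0.972  1.18 ] t 12.0833
```

View pics/t15.png

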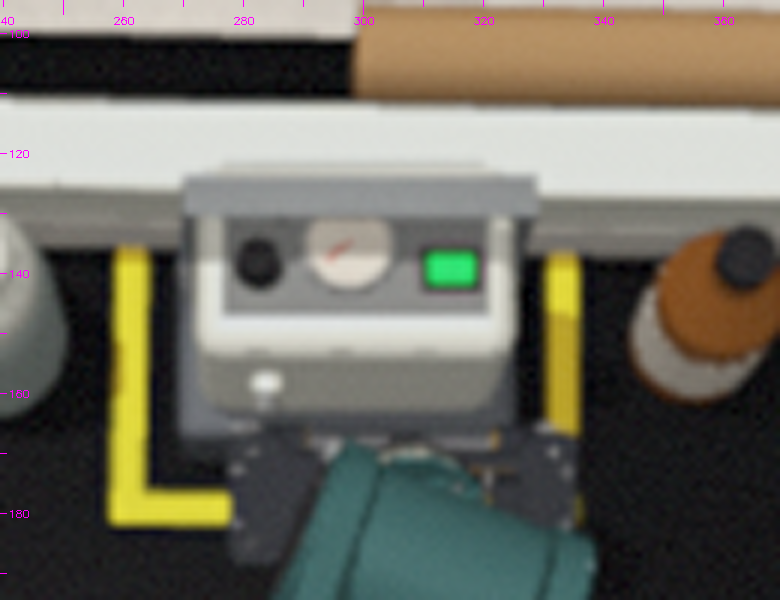

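Request:
step_arm(rows=[[[0.0018,0,0.0008],0,0],[[0.0018,0,0.0008],0,0],[[0,0,0],0,0]])

```text
clock: 12.38
ee_pos: [0.6584, -0.1092, 0.0232]
tcp_rot: [-0.002, 0.983, 0.005, 0.185]
contact_force: [-38.9, -1.0, 24.3]
grip_width: 0.998
```

```bash
python3 -c "
from h import *
tool((.67,-.11,.022))
b=(.7205,-.087,np.radians(.4))
print(back(arm.read_camera('top'),[[269.2,167.3],[325.5,167.6]],.07))
overlay(arm.read_camera('side'),200,200,150,120,5,'s16.png',b,b,2)
overlay(arm.read_camera('top'),230,95,150,100,5.2,'t16.png',b,b,1.3)
"
```

```text
tcp [ 0.6584 -0.1092  0.0232] x_t [0.9317 0.0101 0.3631] z_t [ 0.3631  0.0054 -0.9317] tool shift [0.0103 0.001  0.0053] joints [-0.318  0.15   1.662  0.143  0.982  1.183] t 12.3833
[[ 0.65320979  0.00780657  0.07      ]
 [ 0.65518385 -0.18133017  0.07      ]]
```

View pics/s16.png

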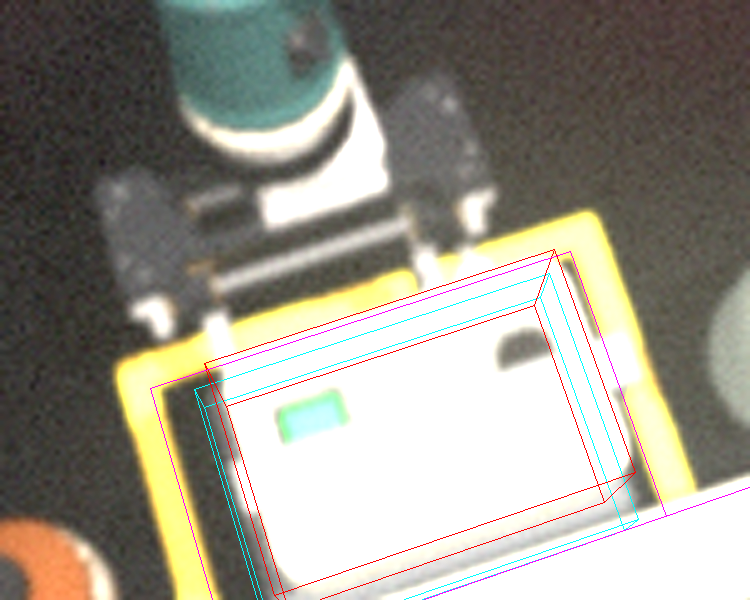

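View pics/t16.png

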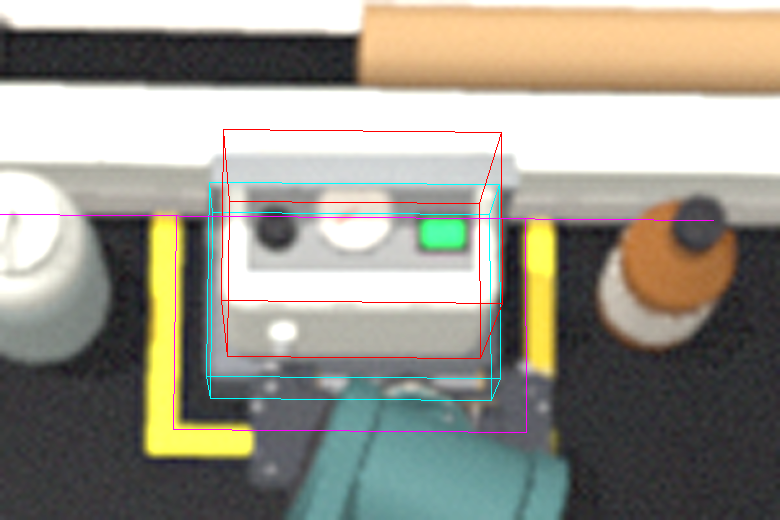

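Request:
step_arm(rows=[[[-0.0093,0,-0.0037],0,0],[[-0.0186,0,-0.0074],0,0],[[-0.0279,0,-0.0111],0,0],[[-0.0279,0,-0.0111],0,0],[[0,0,0],0,0]])

```text
clock: 12.95
ee_pos: [0.5733, -0.1094, 0.0218]
tcp_rot: [-0.002, 0.981, 0.003, 0.193]
contact_force: [0.1, 1.0, -0.4]
grip_width: 1.001
```

Request:
step_arm(rows=[[[-0.0,0,-0.035],0,0],[[0,0,-0.035],0,0],[[0,0,-0.035],0,0],[[0,0,-0.035],0,0],[[0,0,-0.035],0,0]])

```text
clock: 13.37
ee_pos: [0.5116, -0.1112, 0.1884]
tcp_rot: [-0.001, 0.98, 0.004, 0.197]
contact_force: [0.2, -0.3, 0.9]
grip_width: 1.0
```

```bash
python3 -c "
from h import *
tool((.67,-.11,.022))
b=(.7205,-.087,np.radians(.4))
s=arm.read_camera('side');t=arm.read_camera('top')
cv2.imwrite('pics/t17.png',t['frame'][:,:,::-1])
overlay(s,200,200,150,120,5,'s18.png',None,b,1.5)
crop(t,240,95,130,100,6,'t18.png')
"
```

```text
tcp [ 0.5116 -0.1112  0.1884] x_t [0.9227 0.0074 0.3854] z_t [ 0.3854  0.0028 -0.9227] tool shift [0.082  0.     0.2146] joints [-0.448 -0.297  1.749  0.175  1.334  1.104] t 13.3667
```

View pics/s18.png

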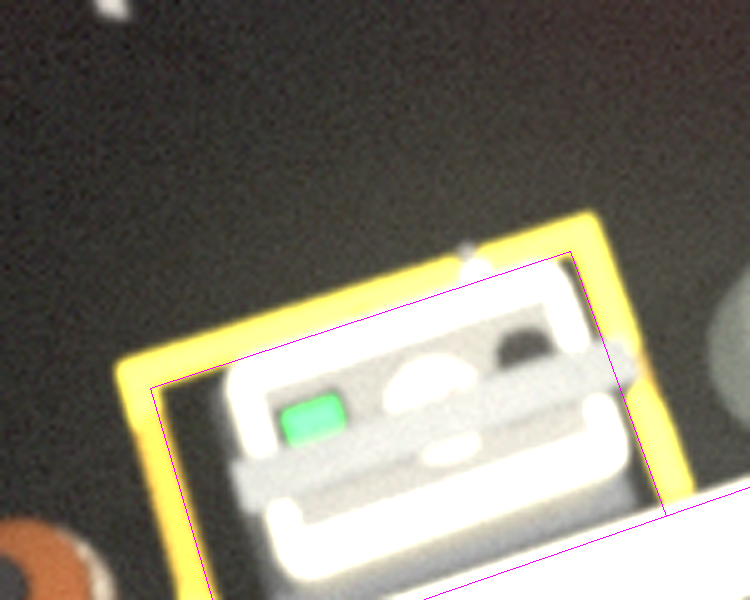

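View pics/t18.png

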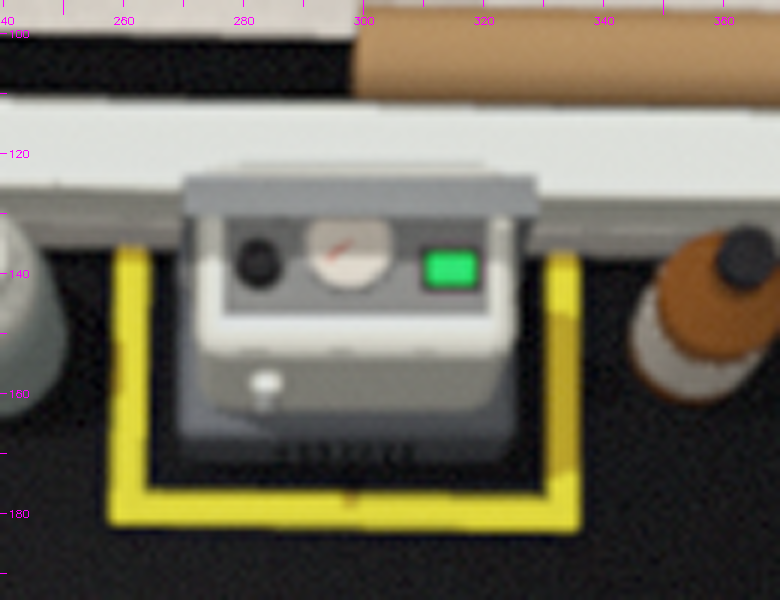

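View pics/t17.png

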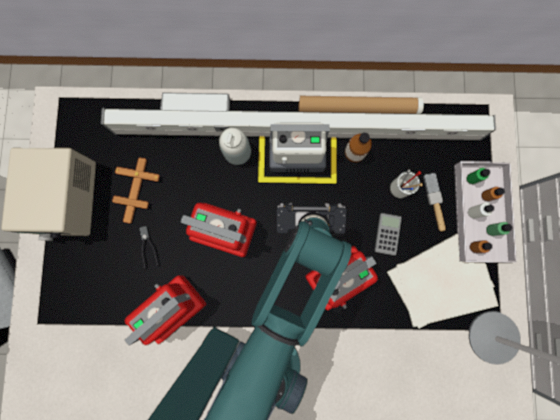

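```bash
python3 -c "
from h import *
t=arm.read_camera('top')
f=np.mean([arm.read_camera('top')['frame'].astype(float) for _ in range(4)],0)
g=cv2.resize(f[155:190,255:340,::-1],None,fx=9,fy=9,interpolation=cv2.INTER_CUBIC)
cv2.imwrite('pics/t19.png',np.clip(g*2.2,0,255))
np.set_printoptions(precision=2,suppress=True)
# sub-pixel column profiles: lower dark edge of shell, tape upper edge, trunk foot
G=f.mean(2);Y=f[:,:,0]-f[:,:,2]
from numpy import polyfit
c=np.arange(268,327,2);e=[]
for k in c:
    col=Y[172:182,k-1:k+2].mean(1);th=.5*col.max();i=np.argmax(col>th);e.append(172+i-(col[i]-th)/(col[i]-col[i-1]))
p=polyfit(c,e,1);print('tape front inner slope deg',np.degrees(np.arctan(p[0])),np.std(e-np.polyval(p,c)))
c=[*range(240,257,2),*range(266,268),*range(340,345,1)]+[*range(375,480,4)];e=[]
for k in c:
    col=G[128:146,k-1:k+2].mean(1);d=np.diff(col);i=d.argmin();e.append(128+i)
p=polyfit(c,e,1);r=e-np.polyval(p,c);m=abs(r)<2;p=polyfit(np.array(c)[m],np.array(e)[m],1);print('trunk foot',np.degrees(np.arctan(p[0])),np.std(r),m.sum())
# handle front/back edges
for lo,hi,name in((122,128,'handle back'),(128,134,'handle front')):
    pass
c=np.arange(276,322,2)
for lo,hi,sg,name in((150,158,-1,'casing front white edge'),(161,171,-1,'casing/shell'),(164,172,-1,'shell top front'),(168,176,-1,'shell bottom')):
    e=[]
    for k in c:
        col=G[lo:hi,k-1:k+2].mean(1);d=np.diff(col);i=d.argmin()
        if 0<i<len(d)-1:
            a,b,cc=d[i-1],d[i],d[i+1];i=i+.5*(a-cc)/(a-2*b+cc)
        e.append(lo+i+.5)
    e=np.array(e);p=polyfit(c,e,1);r=e-np.polyval(p,c);m=abs(r)<.5;p=polyfit(c[m],e[m],1);print(name,np.degrees(np.arctan(p[0])),np.std(r),m.sum(),np.polyval(p,300))
"
```

```text
tape front inner slope deg 0.8099041223576867 0.08692354373765716
trunk foot -1.5766944794053548 3.4014334183901505 17
casing front white edge 0.5733888726150794 0.4206368975305138 17 153.63686503848558
casing/shell -1.8317431983481698 1.1494424775311782 8 163.0696172256394
shell top front -0.336228158244573 0.25230373589055255 23 167.56105974193363[ WARN:0@20.765] global loadsave.cpp:1063 imwrite_ Unsupported depth image for selected encoder is fallbacked to CV_8U.
Traceback (most recent call last):
TypeError: expected non-empty vector for x
```

View pics/t19.png

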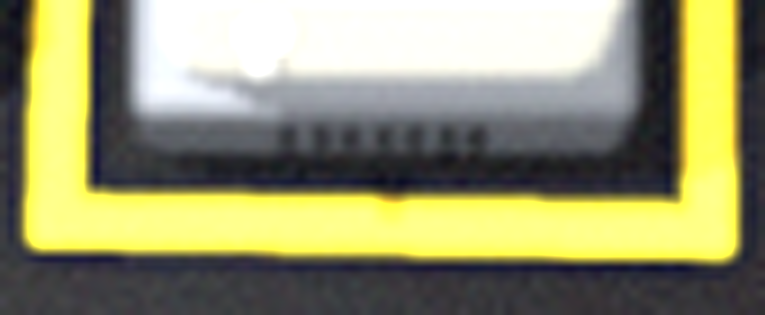

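```bash
python3 -c "
from h import *
tool((.605,-.035,.10));tool((.605,-.035,.023))"
```

```text
tcp [ 0.5107 -0.1112  0.1836] x_t [0.9249 0.0065 0.3801] z_t [ 0.3801  0.0045 -0.9249] tool shift [ 0.056  -0.0753  0.1135] joints [-0.448 -0.293  1.754  0.175  1.332  1.104] t 13.7167
tcp [ 0.5107 -0.1112  0.1836] x_t [0.9249 0.0065 0.3801] z_t [ 0.3801  0.0045 -0.9249] tool shift [ 0.0267 -0.0752  0.1847] joints [-0.448 -0.293  1.754  0.175  1.332  1.104] t 13.7167
```

Request:
step_arm(rows=[[[0.01,-0.0375,0],0,1],[[0.01,-0.0375,0],0,1],[[0,0,0.03],0,1],[[0,0,0.03],0,1],[[0,0,0],0,1]])

```text
clock: 14.13
ee_pos: [0.5482, -0.0341, 0.1284]
tcp_rot: [-0.003, 0.982, 0.005, 0.188]
contact_force: [-1.9, -0.0, -0.9]
grip_width: 0.685
```

```bash
python3 -c "
from h import *
tool((.605,-.035,.023))"
```

```text
tcp [ 0.5482 -0.0341  0.1284] x_t [0.9294 0.0079 0.3691] z_t [ 0.369   0.0069 -0.9294] tool shift [0.0138 0.0018 0.1189] joints [-0.229 -0.21   1.795  0.098  1.19   1.313] t 14.1333
```

Request:
step_arm(rows=[[[0.004,0,0.03],0,1],[[0.004,0,0.03],0,1],[[0.004,0,0.03],0,1],[[0.002,0,0.028],0,1],[[0,0,0],0,1]])

```text
clock: 14.55
ee_pos: [0.6062, -0.0355, 0.0264]
tcp_rot: [-0.002, 0.982, 0.003, 0.189]
contact_force: [-0.7, -0.7, -0.8]
grip_width: 0.326
```

```bash
python3 -c "
from h import *
tool((.645,-.035,.023))"
```

```text
tcp [ 0.6062 -0.0355  0.0264] x_t [0.9287 0.0053 0.3707] z_t [ 0.3706  0.0052 -0.9288] tool shift [ 0.0348 -0.0003  0.0175] joints [-0.202  0.006  1.812  0.098  0.954  1.321] t 14.55
```

Request:
step_arm(rows=[[[0.012,0,0.006],0,1],[[0.012,0,0.006],0,1],[[0.0115,0,0.005],0,1],[[0,0,0],0,1],[[0,0,0],0,1]])

```text
clock: 14.97
ee_pos: [0.6493, -0.0362, 0.0332]
tcp_rot: [-0.001, 0.981, 0.003, 0.195]
contact_force: [-0.5, -0.0, -0.7]
grip_width: 0.009
```

Request:
step_arm(rows=[[[0.0028,0,0.0012],0,1],[[0.0028,0,0.0012],0,1],[[0,0,0],0,1]])

```text
clock: 15.22
ee_pos: [0.6553, -0.036, 0.0326]
tcp_rot: [-0.001, 0.981, 0.003, 0.195]
contact_force: [0.6, 0.5, 0.7]
grip_width: 0.001
```

Request:
step_arm(rows=[[[0.0028,0,0.0012],0,1],[[0.0018,0,0.0008],0,1],[[0,0,0],0,1]])

```text
clock: 15.47
ee_pos: [0.6573, -0.0358, 0.0318]
tcp_rot: [-0.001, 0.981, 0.004, 0.192]
contact_force: [-12.4, -0.8, 8.7]
grip_width: 0.003
```

Request:
step_arm(rows=[[[0.0018,0,0.0008],0,1],[[0.0018,0,0.0008],0,1],[[0,0,0],0,1]])

```text
clock: 15.72
ee_pos: [0.6593, -0.0348, 0.0315]
tcp_rot: [-0.001, 0.982, 0.004, 0.19]
contact_force: [-20.4, 2.1, 14.4]
grip_width: 0.003
```

Request:
step_arm(rows=[[[0.001,0,0.0004],0,1],[[0,0,0],0,1]])

```text
clock: 15.88
ee_pos: [0.6593, -0.0348, 0.0314]
tcp_rot: [-0.001, 0.982, 0.004, 0.189]
contact_force: [-23.6, 1.0, 17.5]
grip_width: 0.006
```

Request:
step_arm(rows=[[[-0.0093,0,-0.0037],0,1],[[-0.0186,0,-0.0074],0,1],[[-0.0279,0,-0.0111],0,1],[[-0.0279,0,-0.0111],0,1],[[0,0,-0.03],0,1]])

```text
clock: 16.3
ee_pos: [0.5517, -0.0343, 0.0464]
tcp_rot: [-0.003, 0.983, 0.003, 0.184]
contact_force: [-1.2, 0.3, -1.5]
grip_width: 0.006
```

Request:
step_arm(rows=[[[0,0,-0.035],0,1],[[0,0,-0.035],0,1],[[0,0,-0.035],0,1],[[0,0,-0.035],0,1],[[0,0,0],0,1]])

```text
clock: 16.72
ee_pos: [0.5128, -0.0378, 0.1979]
tcp_rot: [0.001, 0.979, 0.004, 0.203]
contact_force: [0.9, 0.4, 0.1]
grip_width: 0.003
```

```bash
python3 -c "
from h import *
f=np.mean([arm.read_camera('top')['frame'].astype(float) for _ in range(4)],0)
g=cv2.resize(f[155:190,255:340,::-1],None,fx=9,fy=9,interpolation=cv2.INTER_CUBIC)
cv2.imwrite('pics/t20.png',np.clip(g*2.2,0,255).astype(np.uint8))
t=arm.read_camera('top');s=arm.read_camera('side')
b=(.7205,-.087,0)
overlay(t,205,95,180,130,4.3,'t21.png',b,b,1.3)
cv2.imwrite('pics/s21.png',s['frame'][:,:,::-1])
print(arm.sense()['ee_pos'],arm.sense()['contact_force'])
"
```

```text
[ 0.50928861 -0.03661     0.18510485] [ 0.31652486 -0.77000698 -0.89060057]
```

View pics/t20.png

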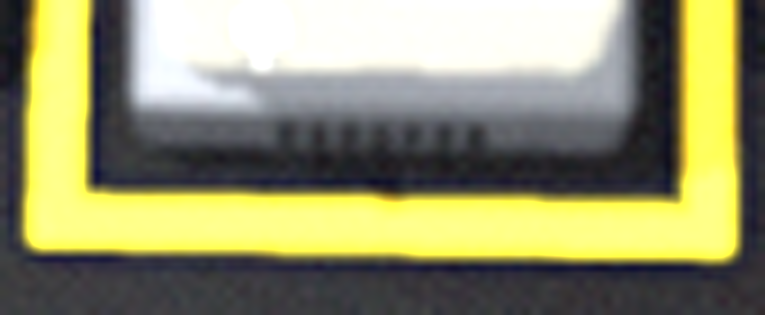

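View pics/t21.png

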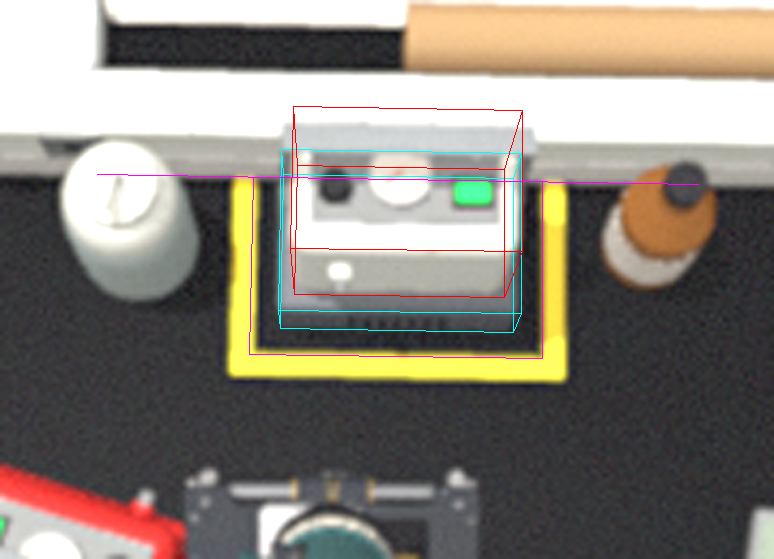

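View pics/s21.png

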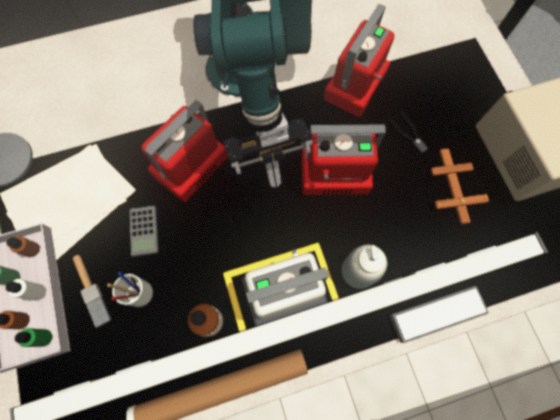

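```bash
python3 -c "
from h import *
print(arm.sense()['contact_force'],arm.sense()['clock'])
print(arm.sign_off())"
```

```text
[ 0.31652486 -0.77000698 -0.89060057] 17.0167
the job is handed in; nothing more can be done
None
```

The pump is parked inside the yellow outline with its back against the trunking, and I handed the job in at about 17 s of the 64 s allowed.

**How it was done:** With the tool pointing straight down, the gripper body would have hit the white casing before the fingers reached the grey shell. So I first tilted the tool about 22° by reaching past the arm's limit. I then pushed with the fingertips low on the front of the grey shell. A first push with the fingers part-closed did not turn the pump enough. I shifted the fingers to the right and opened them, which squared it up, and pushed it diagonally in. It stopped against the trunking at about 39 N.

**Squaring up:** The pictures then showed it about 0.8° askew, so I pressed once more on the left side with the fingers shut. It stopped at about 24 N.

**Last checks:**
- **Squareness:** the front edge of the shell looks parallel to the front tape strip, both sloping about 0.8° in the top picture.
- **Centring:** the gaps to the two side strips match to about 1 mm, read by eye from the picture.
- **Contact:** the arm is clear of the pump and the measured force is near zero.
- **Everything else:** the jar, bottle, red look-alikes and other things appear where they were at the start, by eye.

**What disagreed:**
- The gripper appeared about 2 cm nearer the robot in the pictures than its reported position. I went by contact force and the pictures instead.
- The front edge looks about 2 mm nearer the trunking than my drawn outline. I took that as within camera and edge error, because the pump had stopped against the trunking under force.

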